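# Edge-light check of a glass sample plate

## Task

Slide the blue glass plate straight up out of its slot in the wooden rack, stand it fully down in the slot of the grey edge-light stand (lower it, do not drop it) and let go of it. Then press the stand's red-tipped spring lever down with the gripper's fingers until the lever is level, its pointer in the green of the gauge, and finish while still holding it there, because the light burns only as long as the lever is held. Never push it on down into the red, and leave the other plates and the glassware where they stand.

Things in the scene. Friction and masses are not known exactly. Their poses are not given: they have to be found in the camera images.
- blue_center (a point): centre of the cobalt blue glass plate, 80 mm wide (its x), 8 mm thick (its y), 100 mm tall (its z, up), 130 to 210 g. At the start it stands in one of the three rack slots, its bottom edge 12 mm above the table, its top 65 mm standing free above the slot rails
- blue: the same blue plate; origin at the centre of its bottom edge, same axes
- amber_center (a point): amber glass plate like the blue one, in another rack slot, to be left there; this point is its centre, same axes
- green_center (a point): green glass plate like the blue one, in another rack slot, to be left there; this point is its centre, same axes
- rack: fixed pale wooden rack, 120 x 200 x 47 mm high, origin at the centre of its underside, z up. Three slots run along its x, at y = -65, 0 and +65 mm; each is 11 mm wide, 88 mm long, floor 12 mm and rail tops 47 mm above the table. Which plate is in which slot varies, and so does the side of the table that the rack and the stand are on
- stand: fixed grey edge-light stand, base 170 (x) x 250 (y) x 25 mm, origin at the centre of its underside, z up. The dark plate slot runs along x at y = +65 mm; the spring lever lies along x at y = -65 mm, hinged at x = +60 mm, 85 mm above the table, and points to -x. A small white, green and red gauge strip stands beside it at y = -98 mm
- slot (a point): centre of the floor of the stand's slot, 30 mm above the table; x along the slot, y across it, z up. The slot is 12 mm wide and 88 mm long, its side walls rise 30 mm above this floor topped by flared lips up to 40 mm above it, 32 mm apart at their top; fully seated, the blue plate's centre is 50 mm above this point and its width lies along x (either way round)
- lever_pad (a point): centre of the top face of the red pad (44 mm along the lever, 42 mm wide, 12 mm thick) at the lever's free end, 110 mm from the hinge; press it downward. Released, it is about 129 mm above the table; with the lever level, 92 mm
- lever (a joint): angle of the spring lever in rad: 0 released (pointing 20 degrees upward), 0.35 level, 0.7 against its lower stop. The green of the gauge is 0.25 to 0.45, the red begins at 0.46. It springs back when let go; pressing down at the pad takes about 3 N to start, 8 N at level and 13 N at the stop
- tumbler: loose bystander standing upside down; origin at the centre of its underside, z up: blue tumbler, 76 mm diameter, 100 mm tall, between rack and stand
- dome: loose bystander standing upside down; origin at the centre of its underside, z up: smoke-grey dome, 70 mm diameter, 70 mm tall, between rack and stand
- bullet: loose bystander standing upside down; origin at the centre of its underside, z up: violet bullet-shaped glass, 48 mm diameter, 130 mm tall, behind the tumbler
- flask: loose bystander standing upside down; origin at the centre of its underside, z up: clear flask, 56 mm diameter, 135 mm tall, behind the tumbler
Things that resemble listed ones, but are neither listed nor needed, are in the scene too. What is shaped like the blue but yellow is not meant.

How it is judged:
By the outcome, as a careful person would: the job done as asked, in the order asked, and still so for the second after the job is handed in, while the arm keeps its last pose, push and grip.
It also fails if it takes over 54 s, if anything falls off the work surface, if the arm or the gripper's body presses on something with over 40 N, if the wrist force passes 120 N, or if a joint passes its speed limit or range.

## Robot

A 7-joint arm with a two-finger parallel gripper is mounted at the origin on the work surface. World frame = base frame: x ahead of the robot, y to its left, z up, the work surface at z = 0. Lengths are in m, angles in rad, forces in N, time in s.
With the tool pointing down it reaches from about 0.425 to 0.8 m from the base axis. Payload 8.3 kg.
Tool frame: the origin (TCP) lies between the finger pads; the fingertips stand 11 mm ahead of it and the grasp point (between the pads) lies 8 mm behind it; x points along the fingers, y is the direction in which the jaws open and shut, and the axes are right-handed (so a half turn about x gives the same grasp; the last joint's range is limited). The gripper opens to 85 mm and grips with 20 to 120 N. Pads are 22 mm wide; open, the fingers measure 114 mm over their backs; the gripper's body (76 mm by 85 mm) begins 54 mm behind the grasp point. The pads swing forward as they close: fully open they stand 13 mm farther back than shut.
Start: joints at [1.105, 0.383, 0.016, 1.37, -0.006, 1.388, -0.046], TCP at [0.245, -0.575, 0.242] pointing down, gripper open.
Joint ranges: [-2.95, 2.95], [-0.25, 2.06], [-1.52, 1.56], [0.18, 2.33], [-1.44, 4.58], [0.02, 2.06], [-3.01, 3.01]. Speed limits (rad/s): [2.39, 2.39, 3.01, 3.01, 3.14, 3.14, 3.14].

## Interface

Orientations are given as [roll, pitch, yaw] about the fixed x, y, z axes, in that order (R = Rz(yaw) Ry(pitch) Rx(roll)).
In Python, from plant import * gives the robot as it stands.
- The arm moves only by the tool servo_tool, never from a script. Its argument "plan" is one flat list of numbers, 4 for each row, row after row: the shift along the tool's x, y, z in m, then the turn about the tool's x in degrees. In form: [dx, dy, dz, spin, dx, dy, dz, spin, ...]. A call has exactly 10 rows; each row shifts and turns the commanded pose from where the row before left it, along the tool's axes as they then stand; what a row does not reach is not made up. A row lasts 1/12 s, in which the tool goes at most 41.7 mm and 7.16 degrees, less where a joint would pass 70% of its speed; a pose out of reach is approached as far as the arm can. A call with a gripper value outside its range is refused whole. "hand" is the closure, from -1 (fully open) to 1 (shut), so that 0 is half open, set as the call begins (left out, the last holds). The fingers move at their own pace and stop on an object; the grip force is fixed at half the most. Time passes only in rows, so rows that do not move let the fingers close, or fill a call up. It gives the time, the measured TCP pose, the force and the opening at its end, in the units of the state.
- get_obs(): the state, without advancing time (a new reading comes with each control period).
- grab_frame(name): name is "scene" or "top" or "wrist"; returns a dict with "color" (384x512x3 uint8, red, green, blue), "K" (3x3 intrinsics, pixels), "R" (3x3) and "t" (3): a world point X has camera coordinates R X + t. Camera axes: x right, y down, z forward; pixel columns grow to the right and rows downward; lengths in m; the calibration is good to about 2 mm. The wrist camera is an equidistant fisheye: a pixel r from the principal point sees the ray r / f radians off the axis. A picture is of the moment at which its call begins. There is no depth.
- job_done(): hands the job in, once; it reports no verdict.
Trained networks look in a picture, given as the dict that the camera call returned (one of the last four; its "shot" number tells which), for a name from the list of things; names that differ only in an ending like _2 or _b are one class to them, and where a whole thing is asked for, a point or a joint stands for the part that bears it (a point fixed in the world has none). Each returns a list of dicts, best first, with "conf" (0 to 1); they miss things now and then, are a little off and sometimes report something else, mostly with a low value. They report only what shows in the picture. A call takes as long as a camera call. They do not tell look-alikes from the thing itself.
- boxes_of(picture, label): "pixel" ([column, row] in pixels, amid what is visible of it).
- tip_of(picture, label): "pixel" ([column, row] in pixels: a listed point, or the origin of a listed thing).
The state is a dict: "time": time; "joint_positions": joint angles; "dq": joint speeds; "tau": joint torques, N m; "eef_pos": TCP position; "tcp_rot": TCP orientation; "contact_force": force on the tool from outside, world axes, zero at the start; "torque": the same for the moment, N m; "width": finger opening in m.
Only numpy, scipy, OpenCV 4.12 (cv2) and the standard library are available. Lean on these libraries where they do the work, as an engineer would, in place of code of your own. Each camera call takes 0.05 s, during which the arm holds its last target.

## Working session

There is one attempt and no reset: what is moved stays moved. The work goes in short steps, Python scripts to look and compute and a tool call to move; the robot and the scene stay as the last step left them, time stands still between calls to the robot, and variables do not carry over. Pictures are saved under pics/ and viewed, and the job is handed in when it is done.

Besides the shell and the picture viewer there is one more tool, called as name(argument=value, ...) on one line, values as JSON. servo_tool: Moves the arm, as the interface text tells. Its arguments: {"type":"object","properties":{"plan":{"type":"array","items":{"type":"number"}},"hand":{"type":"number"}},"required":["plan"]}

```bash
mkdir -p pics; ls; python3 - <<'E'
from plant import *
import cv2
o=get_obs()
for k in o: print(k,o[k])
for n in ["scene","top","wrist"]:
    p=grab_frame(n); cv2.imwrite(f"pics/a_{n}.png",p["color"][:,:,::-1]); print(n,p["K"],p["R"],p["t"])
    for l in (["blue_center","slot","lever_pad","stand","rack","amber_center","green_center","tumbler","dome","bullet","flask"] if n!="wrist" else []):
        print(l,[(d["pixel"],round(d["conf"],2)) for d in tip_of(p,l)][:4])
E
```

```text
pics
time 0.0
joint_positions [ 1.10511597  0.38424901  0.01641481  1.37115813 -0.00630106  1.38815871
 -0.04649242]
dq [-1.22146679e-04  7.15544868e-04  7.41206224e-04  2.86524423e-04
  5.14603305e-04 -1.30709341e-03 -8.05561787e-05]
tau [ 2.00813156e-04 -6.27611232e+01  8.44515022e-01 -3.71829522e+01
  1.66662550e-02  1.43476381e-02 -7.47910985e-05]
eef_pos [ 0.24481491 -0.57454847  0.24127058]
tcp_rot [-1.54561481  1.56887305  1.99879143]
contact_force [-0.73065371 -0.45735921 -0.077435  ]
torque [-0.00251214 -0.01222464  0.00960758]
width 0.08555927440754862
scene [[460.93933214   0.         254.39953706]
 [  0.         460.93933214 193.89941075]
 [  0.           0.           1.        ]] [[ 0.08079435  0.99651997  0.02049933]
 [ 0.62716899 -0.03484236 -0.77810351]
 [-0.77468144  0.07572291 -0.62780149]] [-0.0530023  -0.26828193  1.64402018]
blue_center [([274.5, 167.1], 0.7), ([322.5, 180.8], 0.48)]
slot [([190.1, 218.3], 0.87), ([318.8, 199.3], 0.66)]
lever_pad [([140.6, 169.5], 0.93), ([346.0, 186.6], 0.4)]
stand [([171.3, 226.7], 0.86)]
rack [([342.8, 207.0], 0.86)]
amber_cen
[... 614 characters left out ...]
96)]
lever_pad [([370.9, 210.9], 0.69)]
stand [([334.8, 192.8], 0.7)]
rack [([152.2, 220.6], 0.95), ([336.7, 192.7], 0.68)]
amber_center [([122.8, 210.0], 0.62), ([175.0, 226.1], 0.58)]
green_center [([173.6, 226.7], 0.69), ([146.8, 221.4], 0.65)]
tumbler [([370.8, 208.9], 0.72), ([251.7, 169.2], 0.56)]
dome []
bullet [([280.9, 141.9], 0.79)]
flask [([209.6, 135.8], 0.59)]
wrist [[297.31863964   0.         252.64990397]
 [  0.         297.31863964 192.2566613 ]
 [  0.           0.           1.        ]] [[ 3.90656406e-01 -9.20536526e-01  2.76518006e-04]
 [-8.86234002e-01 -3.76017863e-01  2.70554726e-01]
 [-2.48951532e-01 -1.05938997e-01 -9.62704557e-01]] [-0.62401858 -0.03399695  0.37745381]
```

View pics/a_scene.png

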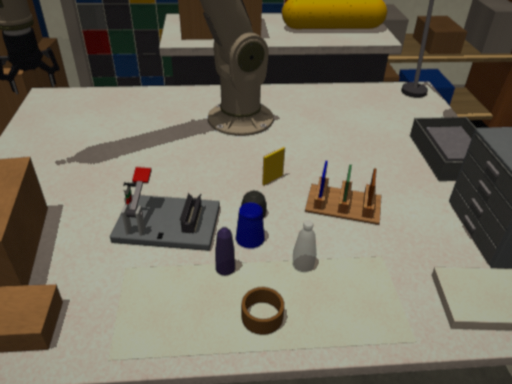

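View pics/a_top.png

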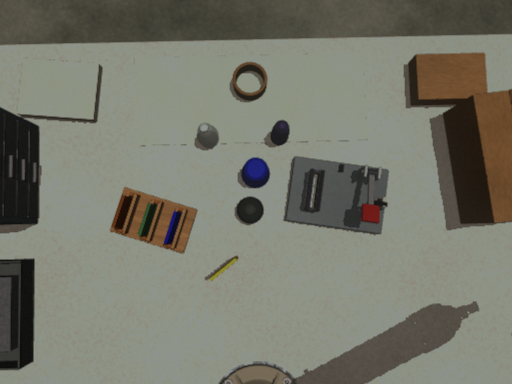

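View pics/a_wrist.png

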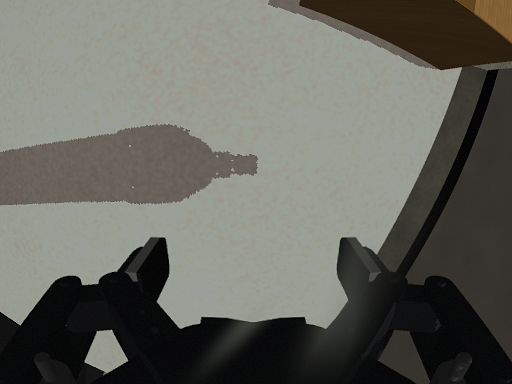

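Blue candidates: the blue plate in the rack's stand-side slot (top 175,226; scene 322,181), the yellow free-standing plate (top 222,269; scene 274,167; not meant), and the blue tumbler (top 256,172). By the description it is the one in the rack. I'll check that in close crops.

```bash
cat > h.py <<'E'
import numpy as np, cv2
from scipy.optimize import least_squares
def proj(p,X):
    c=np.atleast_2d(X)@p["R"].T+p["t"]; u=c@p["K"].T; return u[:,:2]/u[:,2:]
def ray(p,px):
    d=np.linalg.inv(p["K"])@np.array([px[0],px[1],1.]); return -p["R"].T@p["t"], p["R"].T@d
def atz(p,px,z):
    o,d=ray(p,px); return o+d*(z-o[2])/d[2]
def tri(obs):
    A=np.zeros((3,3));b=np.zeros(3)
    for p,px in obs:
        o,d=ray(p,px); d=d/np.linalg.norm(d); M=np.eye(3)-np.outer(d,d); A+=M;b+=M@o
    return np.linalg.solve(A,b)
def Rz(a): return np.array([[np.cos(a),-np.sin(a),0],[np.sin(a),np.cos(a),0],[0,0,1]])
def crop(p,x0,y0,w,h,s,fn):
    cv2.imwrite(fn,cv2.resize(np.ascontiguousarray(p["color"][y0:y0+h,x0:x0+w,::-1]),None,fx=s,fy=s,interpolation=cv2.INTER_CUBIC))
E
python3 - <<'E'
from plant import *
from h import *
import pickle
t=grab_frame("top");s=grab_frame("scene")
pickle.dump((t,s),open("ts.pkl","wb"))
crop(t,100,175,110,90,7,"pics/b_rack.png");crop(t,275,145,125,100,6,"pics/b_stand.png")
crop(s,295,150,100,75,8,"pics/b_rack_s.png");crop(s,100,155,130,95,6,"pics/b_stand_s.png")
print("blue",tri([(t,(175.3,225.7)),(s,(322.5,180.8))]))
print("slot",tri([(t,(311.9,192.9)),(s,(190.1,218.3))]),atz(t,(311.9,192.9),.03),atz(s,(190.1,218.3),.03))
print("pad",tri([(t,(370.9,210.9)),(s,(140.6,169.5))]))
print("rack",atz(t,(152.2,220.6),0),atz(s,(342.8,207),0))
print("stand",atz(t,(334.8,192.8),0),atz(s,(171.3,226.7),0))
E
```

```text
blue [0.47194078 0.19432563 0.07209612]
slot [ 0.54747259 -0.15726945  0.02213371] [ 0.54690909 -0.15467325  0.03      ] [ 0.55601504 -0.15803826  0.03      ]
pad [ 0.49298782 -0.27504277  0.14322676]
rack [0.48700326 0.26263535 0.        ] [4.99952171e-01 2.58275816e-01 1.11022302e-16]
stand [ 0.54791857 -0.21935995  0.        ] [ 0.55236011 -0.20874725  0.        ]
```

View pics/b_rack.png

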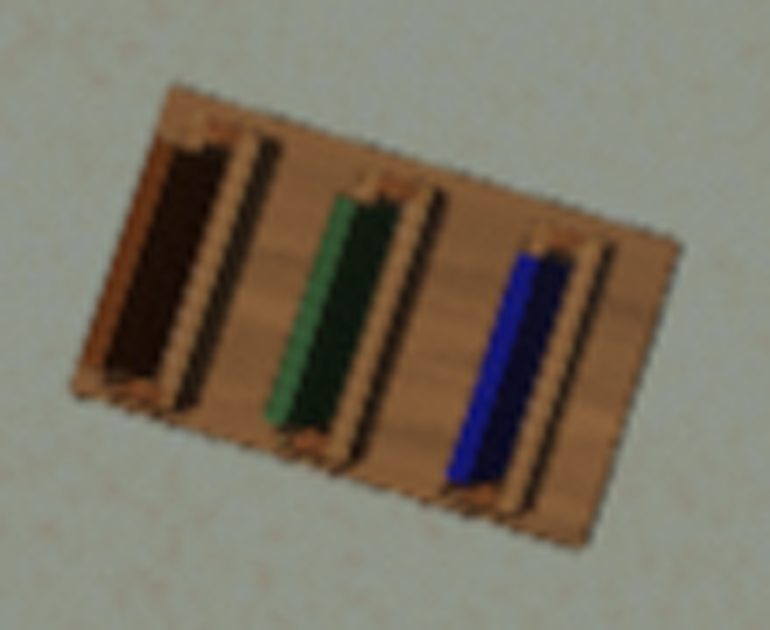

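View pics/b_stand.png

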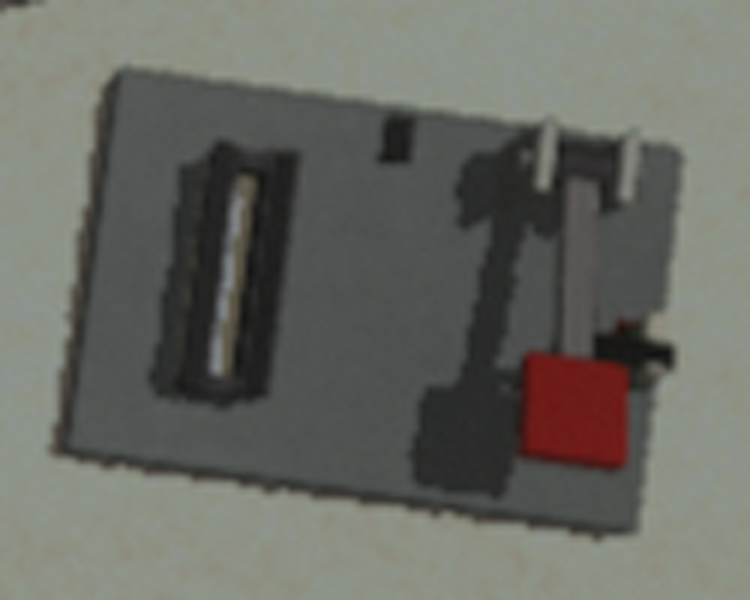

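View pics/b_rack_s.png

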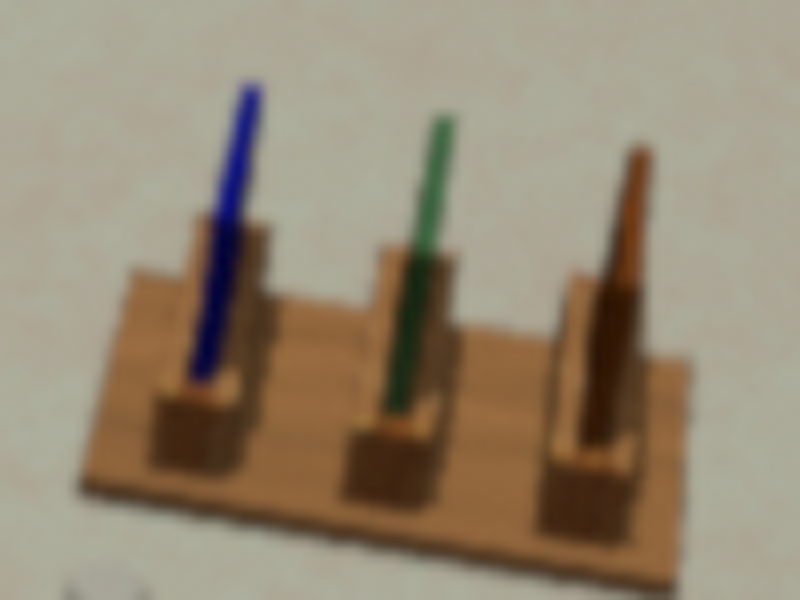

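View pics/b_stand_s.png

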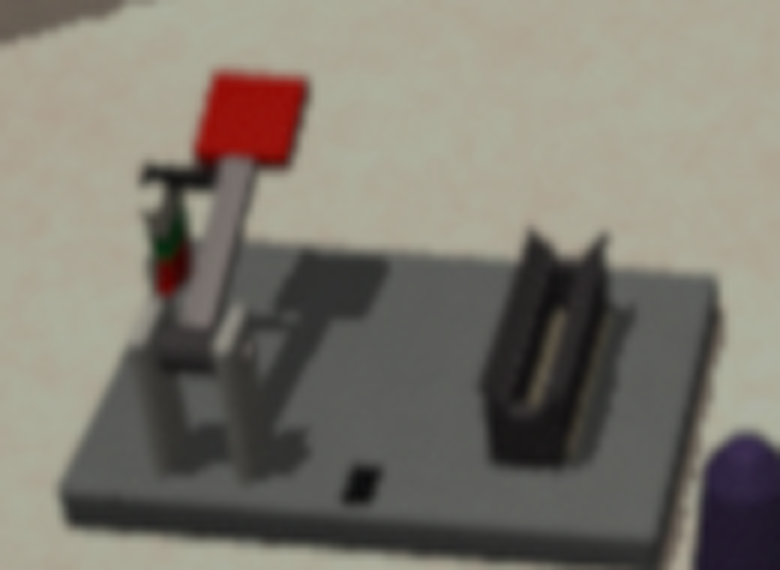

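The crop confirms the choice: the blue plate at top pixel (171,228), in the rack slot nearest the stand, with green in the middle and amber outermost. Next I fit the rack and stand poses from hand-read corners in both views.

```bash
cat > fit.py <<'E'
from h import *
import pickle
t,s=pickle.load(open("ts.pkl","rb"))
def px(c,x0,y0,sc): return (np.array(c,float)+.5)/sc-.5+np.array([x0,y0])
def fit(items,g):
    def res(v):
        return np.concatenate([((proj(p,np.array(P)@Rz(v[2]).T+[v[0],v[1],0])-q)).ravel() for p,P,q in items])
    r=least_squares(res,g,loss="soft_l1"); return r.x,res(r.x)
h=.012
B=[[.06,.1,h],[.06,-.1,h],[-.06,-.1,h],[-.06,.1,h]]
a=(t,B,px([(175,85),(682,242),(585,548),(72,395)],100,175,7))
pl=lambda z:[[.04,-.065,z],[-.04,-.065,z]]
a2=(t,pl(.112),px([(530,256),(459,486)],100,175,7))
# scene: -y is left; near = +x
b=(s,[[.06,-.1,h],[-.06,-.1,h],[-.06,.1,h],[.06,.1,h]],px([(85,480),(135,270),(690,360),(675,580)],295,150,8))
b2=(s,[[-.04,-.065,.112],[.04,-.065,.112]],px([(252,85),(228,215)],295,150,8))
for nm,I in dict(top=[a,a2],scene=[b,b2],both=[a,a2,b,b2]).items():
    v,r=fit(I,[.48,.26,0]); print("rack",nm,v,np.degrees(v[2]),"rms",np.sqrt((r**2).mean()).round(2)); 
    print("  blue",np.array([0,-.065,0])@Rz(v[2]).T[:3]+[v[0],v[1],0]); 
print(r.round(1).reshape(-1,2).tolist())
z=.025
a=(t,[[.085,.125,z],[.085,-.125,z],[-.085,-.125,z],[-.085,.125,z]],px([(125,68),(682,148),(634,535),(70,445)],275,145,6))
a2=(t,[[0,.065,.03]],px([(231,277)],275,145,6))
c,sn=np.cos(np.radians(20)),np.sin(np.radians(20))
def pad(l,w): return [.06-(.11+l)*c+.0068*sn,-.065+w,.085+(.11+l)*sn+.0068*c]
P=[pad(-.022,.021),pad(-.022,-.021),pad(.022,-.021),pad(.022,.021)]
a3=(t,P,px([(527,352),(628,362),(620,468),(522,455)],275,145,6))
b=(s,[[-.085,.125,z],[.085,.125,z],[.085,-.125,z]],px([(718,278),(655,548),(65,490)],100,155,6))
b3=(s,[P[2],P[3],P[0],P[1]],px([(215,72),(307,78),(290,165),(200,160)],100,155,6))
for nm,I in dict(top=[a,a2,a3],scene=[b,b3],both=[a,a2,a3,b,b3]).items():
    v,r=fit(I,[.55,-.21,0]); print("stand",nm,v,np.degrees(v[2]),"rms",np.sqrt((r**2).mean()).round(2))
    f=lambda p:(np.array(p)@Rz(v[2]).T+[v[0],v[1],0]).round(4)
    print("  slot",f([0,.065,.03]),"pad0",f([-.041,-.065,.129]),"level",f([-.05,-.065,.092]))
print(r.round(1).reshape(-1,2).tolist())
for n,q in dict(tumbler=(256,172),dome=(250,210),bullet=(280,131),flask=(207,133)).items(): print(n,atz(t,q,.05))
E
python3 fit.py
```

```text
rack top [ 0.48816703  0.25662454 -0.32279101] -18.494562562743546 rms 0.37
  blue [0.46754808 0.19498155 0.        ]
rack scene [ 0.49101121  0.26130399 -0.32163617] -18.428395144045624 rms 0.48
  blue [0.47046346 0.19963723 0.        ]
rack both [ 0.48918782  0.2586561  -0.32293934] -18.50306150064107 rms 0.84
  blue [0.46855972 0.19701616 0.        ]
[[-1.3, -0.4], [-0.5, -0.3], [-0.7, 0.4], [-1.3, -0.5], [-0.5, -0.4], [-0.8, -0.9], [-1.7, -0.9], [-1.4, -0.7], [-0.7, -0.5], [-0.3, -0.4], [-0.8, -0.3], [-1.6, 0.4]]
stand top [ 0.54148181 -0.22111913 -0.17687353] -10.134106805538272 rms 0.73
  slot [ 0.5529 -0.1571  0.03  ] pad0 [ 0.4897 -0.2779  0.129 ] level [ 0.4808 -0.2763  0.092 ]
stand scene [ 0.54562708 -0.21769635 -0.18106836] -10.374452558605999 rms 0.79
  slot [ 0.5573 -0.1538  0.03  ] pad0 [ 0.4936 -0.2743  0.129 ] level [ 0.4847 -0.2726  0.092 ]
stand both [ 0.54237287 -0.21972549 -0.17761684] -10.176695129942937 rms 1.0
  slot [ 0.5539 -0.1557  0.03  ] pad0 [ 0.4905 -0.2765  0.129 ] level [ 0.4817 -0.2749  0.092 ]
[[-1.6, -1.2], [0.5, 0.0], [-0.0, 0.3], [-2.0, 0.6], [-0.9, -0.5], [-0.9, -0.9], [-0.2, 0.1], [0.6, -0.4], [-0.9, -1.0], [0.1, -0.9], [-0.3, -1.4], [-2.5, -0.3], [-0.7, -0.8], [0.2, -0.6], [-0.8, -0.6], [-2.2, -1.1]]
tumbler [ 0.6021275  -0.01186842  0.05      ]
dome [0.50612539 0.00573852 0.05      ]
bullet [ 0.70610394 -0.07593402  0.05      ]
flask [0.7052958  0.11047593 0.05      ]
```

```bash
cat > mv.py <<'E'
import numpy as np
from scipy.spatial.transform import Rotation as Ro
def pose(o): return np.array(o["eef_pos"]),Ro.from_euler("xyz",o["tcp_rot"]).as_matrix()
def info(o):
    p,R=pose(o); print("t",round(o["time"],2),"p",p.round(4),"x",R[:,0].round(4),"yang",round(np.degrees(np.arctan2(R[1,1],R[0,1])),2),"F",np.round(o["contact_force"],1),"w",round(o["width"],4),"q",np.round(o["joint_positions"],2))
def plan(p,R,pts,spins,mm=.001,dg=.5):
    """pts: waypoints world, spins deg each -> rounded rows; prints"""
    out=[];p=p.copy();R=R.copy()
    for q,s in zip(pts,spins):
        d=R.T@(np.array(q)-p); d=np.round(d/mm)*mm; s=round(s/dg)*dg
        p=p+R@d; R=R@Ro.from_euler("x",s,degrees=True).as_matrix()
        out.append([*[round(float(v),4) for v in d],s])
    for i in range(0,len(out),10): print([v for r in out[i:i+10] for v in r], len(out[i:i+10]))
    print("end",p.round(4),"yang",np.degrees(np.arctan2(R[1,1],R[0,1])).round(2))
E
python3 - <<'E'
from plant import *
from mv import *
o=get_obs(); info(o); p,R=pose(o); print(R.round(3))
a0=np.arctan2(p[1],p[0]); r0=np.hypot(p[0],p[1])
g=np.array([.4686,.197,.24]); a1=np.arctan2(g[1],g[0]); r1=np.hypot(g[0],g[1])
n=40
u=np.linspace(0,1,n+1)[1:]; u=u*u*(3-2*u)
rr=r0+(r1-r0)*u; an=a0+(a1-a0)*u
pts=[[r*np.cos(a),r*np.sin(a),.245] for r,a in zip(rr,an)]
y0=np.degrees(np.arctan2(R[1,1],R[0,1])); 
for tgt in (71.5,-108.5):
    d=(tgt-y0+180)%360-180; print(tgt,d)
E
```

```text
t 1.35 p [ 0.245  -0.5749  0.2423] x [ 0.e+00  1.e-04 -1.e+00] yang -66.92 F [ 0.2  0.6 -0.8] w 0.0855 q [ 1.11  0.38  0.02  1.37 -0.01  1.39 -0.05]
[[ 0.     0.392 -0.92 ]
 [ 0.    -0.92  -0.392]
 [-1.    -0.    -0.   ]]
71.5 138.41882598167786
-108.5 -41.581174018322145
```

```bash
cat > arc.py <<'E'
from mv import *
def arc(p,R,g,yt,n,mm=.001,dg=.5):
    a0=np.arctan2(p[1],p[0]); r0=np.hypot(p[0],p[1]); a1=np.arctan2(g[1],g[0]); r1=np.hypot(g[0],g[1])
    w=np.minimum(1,np.minimum(np.arange(1,n+1),np.arange(n,0,-1))/5); u=np.cumsum(w)/w.sum(); du=w/w.sum()
    y0=np.degrees(np.arctan2(R[1,1],R[0,1])); tot=(yt-y0+180)%360-180
    pts=[[(r0+(r1-r0)*k)*np.cos(a0+(a1-a0)*k),(r0+(r1-r0)*k)*np.sin(a0+(a1-a0)*k),p[2]+(g[2]-p[2])*k] for k in u]
    plan(p,R,pts,-tot*du,mm,dg)
E
python3 - <<'E'
from plant import *
from arc import *
p,R=pose(get_obs())
arc(p,R,[.4686,.197,.24],71.5,40)
E
```

```text
[0.0, -0.001, -0.005, -1.0, 0.0, -0.001, -0.011, -1.5, 0.0, -0.002, -0.017, -2.5, 0.0, -0.002, -0.021, -3.0, 0.0, -0.002, -0.027, -4.0, 0.0, -0.002, -0.027, -4.0, 0.0, -0.001, -0.027, -4.0, 0.0, -0.001, -0.026, -4.0, 0.0, 0.001, -0.027, -4.0, 0.001, 0.001, -0.026, -4.0] 10
[-0.0, 0.002, -0.026, -4.0, -0.0, 0.002, -0.026, -4.0, -0.0, 0.003, -0.026, -4.0, -0.0, 0.004, -0.025, -4.0, -0.0, 0.004, -0.026, -4.0, -0.0, 0.005, -0.025, -4.0, -0.0, 0.005, -0.024, -4.0, 0.0, 0.006, -0.025, -4.0, 0.0, 0.007, -0.024, -4.0, 0.0, 0.007, -0.024, -4.0] 10
[0.0, 0.008, -0.023, -4.0, 0.0, 0.008, -0.024, -4.0, 0.0, 0.009, -0.022, -4.0, 0.0, 0.01, -0.023, -4.0, 0.0, 0.01, -0.022, -4.0, 0.001, 0.01, -0.022, -4.0, -0.0, 0.011, -0.021, -4.0, -0.0, 0.011, -0.021, -4.0, -0.0, 0.012, -0.02, -4.0, -0.0, 0.013, -0.02, -4.0] 10
[-0.0, 0.012, -0.02, -4.0, -0.0, 0.014, -0.019, -4.0, 0.0, 0.013, -0.019, -4.0, 0.0, 0.014, -0.018, -4.0, 0.0, 0.014, -0.018, -4.0, 0.0, 0.015, -0.017, -4.0, 0.0, 0.012, -0.014, -3.0, 0.0, 0.009, -0.009, -2.5, 0.0, 0.007, -0.007, -1.5, 0.0, 0.003, -0.003, -1.0] 10
end [0.4685 0.1971 0.2403] yang 77.08
```

servo_tool(plan=[0,-0.001,-0.005,-1,0,-0.001,-0.011,-1.5,0,-0.002,-0.017,-2.5,0,-0.002,-0.021,-3,0,-0.002,-0.027,-4,0,-0.002,-0.027,-4,0,-0.001,-0.027,-4,0,-0.001,-0.026,-4,0,0.001,-0.027,-4,0,0.001,-0.026,-4], hand=0)

```text
time: 2.18
eef_pos: [0.4121, -0.4346, 0.2424]
tcp_rot: [2.677, 1.57, 0.506]
contact_force: [0.4, -0.9, -1.4]
width: 0.0427
```

servo_tool(plan=[0,0.002,-0.026,-4,0,0.002,-0.026,-4,0,0.003,-0.026,-4,0,0.004,-0.025,-4,0,0.004,-0.026,-4,0,0.005,-0.025,-4,0,0.005,-0.024,-4,0,0.006,-0.025,-4,0,0.007,-0.024,-4,0,0.007,-0.024,-4])

```text
time: 3.02
eef_pos: [0.5257, -0.2102, 0.2423]
tcp_rot: [2.471, 1.571, 0.996]
contact_force: [0.3, -0.7, -0.5]
width: 0.0426
```

servo_tool(plan=[0,0.008,-0.023,-4,0,0.008,-0.024,-4,0,0.009,-0.022,-4,0,0.01,-0.023,-4,0,0.01,-0.022,-4,0,0.01,-0.022,-4,0,0.011,-0.021,-4,0,0.011,-0.021,-4,0,0.012,-0.02,-4,0,0.013,-0.02,-4])

```text
time: 3.85
eef_pos: [0.5336, 0.0287, 0.2423]
tcp_rot: [-0.541, 1.571, -1.318]
contact_force: [0.1, -1.3, -0.3]
width: 0.0426
```

```bash
python3 - <<'E'
from plant import *
from arc import *
o=get_obs();info(o);p,R=pose(o)
arc(p,R,[.4686,.197,.24],71.5,10)
E
```

```text
t 3.85 p [0.5336 0.0287 0.2423] x [ 0.e+00 -1.e-04 -1.e+00] yang 45.46 F [ 0.1 -1.3 -0.3] w 0.0426 q [ 0.42  0.24 -0.63  1.6   0.15  1.35  0.56]
[0.0, 0.003, -0.005, -1.0, 0.0, 0.007, -0.01, -1.5, 0.0, 0.011, -0.016, -2.5, 0.001, 0.013, -0.02, -3.5, 0.0, 0.017, -0.025, -4.5, 0.001, 0.018, -0.024, -4.5, -0.0, 0.014, -0.02, -3.5, 0.0, 0.011, -0.013, -2.5, 0.0, 0.008, -0.01, -1.5, 0.0, 0.004, -0.004, -1.0] 10
end [0.469  0.1973 0.2403] yang 71.46
```

servo_tool(plan=[0,0.003,-0.005,-1,0,0.007,-0.01,-1.5,0,0.011,-0.016,-2.5,0,0.013,-0.02,-3.5,0,0.017,-0.025,-4.5,0,0.018,-0.024,-4.5,0,0.014,-0.02,-3.5,0,0.011,-0.013,-2.5,0,0.008,-0.01,-1.5,0,0.004,-0.004,-1])

```text
time: 4.68
eef_pos: [0.4694, 0.1975, 0.2425]
tcp_rot: [0.91, 1.571, 0.584]
contact_force: [-0.2, 0.8, 0.6]
width: 0.0429
```

```bash
python3 - <<'E'
from plant import *
from mv import *
from h import *
import pickle
p=grab_frame("wrist"); o=get_obs(); info(o); cv2.imwrite("pics/c_wrist.png",p["color"][:,:,::-1])
pickle.dump((p,o),open("w1.pkl","wb"))
def fproj(p,X):
    c=np.atleast_2d(X)@p["R"].T+p["t"]; th=np.arctan2(np.hypot(c[:,0],c[:,1]),c[:,2]); ph=np.arctan2(c[:,1],c[:,0]); f=p["K"][0,0]
    return np.c_[p["K"][0,2]+f*th*np.cos(ph),p["K"][1,2]+f*th*np.sin(ph)]
R=Rz(-.3229)
for x in(-.04,.04):
  for y in(-.004,.004): print(fproj(p,np.array([x,y,.112])@R.T+[.4686,.197,0]).round(1))
print("cam",-p["R"].T@p["t"])
E
```

```text
t 4.73 p [0.4696 0.1974 0.2425] x [ 2.e-04  2.e-04 -1.e+00] yang 71.33 F [-0.1  0.2  0.4] w 0.0429 q [ 0.24  0.21 -0.8   1.65  0.15  1.34  0.66]
[[246.5 143.3]]
[[255.6 143.3]]
[[247.4 228.2]]
[[255.8 228.1]]
cam [0.40451959 0.22031834 0.37293998]
```

View pics/c_wrist.png

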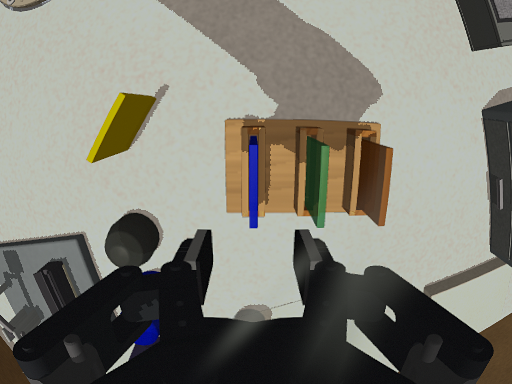

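```bash
cat >> h.py <<'E'
def fproj(p,X):
    c=np.atleast_2d(X)@p["R"].T+p["t"]; th=np.arctan2(np.hypot(c[:,0],c[:,1]),c[:,2]); ph=np.arctan2(c[:,1],c[:,0]); f=p["K"][0,0]
    return np.c_[p["K"][0,2]+f*th*np.cos(ph),p["K"][1,2]+f*th*np.sin(ph)]
def fatz(p,q,z):
    f=p["K"][0,0]; v=np.array(q,float)-p["K"][:2,2]; r=np.hypot(*v); th=r/f
    d=p["R"].T@np.array([np.sin(th)*v[0]/r,np.sin(th)*v[1]/r,np.cos(th)]); o=-p["R"].T@p["t"]; return o+d*(z-o[2])/d[2]
E
python3 - <<'E'
from h import *
import pickle
p,o=pickle.load(open("w1.pkl","rb"))
crop(p,215,110,80,130,5,"pics/c_crop.png")
c=p["color"].astype(int); m=(c[:,:,2]>1.6*c[:,:,0])&(c[:,:,2]>1.6*c[:,:,1])&(c[:,:,2]>60)
for r in range(130,232,6):
    k=np.where(m[r,235:270])[0]+235; print(r,(k.min(),k.max(),c[r,k,2]) if len(k) else None)
E
```

```text
130 None
136 (np.int64(251), np.int64(256), array([65, 65, 65, 65, 66, 63]))
142 (np.int64(250), np.int64(256), array([66, 66, 66, 65, 65, 66, 68]))
148 (np.int64(249), np.int64(257), array([162, 176, 175, 173, 173, 173, 173, 181, 146]))
154 (np.int64(249), np.int64(257), array([159, 175, 174, 173, 172, 173, 173, 180, 145]))
160 (np.int64(249), np.int64(257), array([159, 174, 173, 173, 173, 173, 173, 180, 123]))
166 (np.int64(249), np.int64(257), array([156, 174, 173, 172, 172, 171, 172, 179, 123]))
172 (np.int64(249), np.int64(257), array([154, 173, 173, 171, 171, 171, 171, 178, 121]))
178 (np.int64(249), np.int64(257), array([153, 173, 171, 170, 170, 170, 170, 178, 120]))
184 (np.int64(249), np.int64(257), array([149, 172, 171, 170, 169, 169, 170, 176, 118]))
190 (np.int64(249), np.int64(257), array([148, 172, 170, 169, 169, 168, 169, 175, 118]))
196 (np.int64(249), np.int64(257), array([148, 174, 171, 169, 169, 168, 167, 175, 117]))
202 (np.int64(249), np.int64(257), array([143, 172, 169, 167, 166, 166, 166, 174, 115]))
208 (np.int64(249), np.int64(257), array([109, 170, 168, 166, 166, 165, 166, 170, 109]))
214 (np.int64(250), np.int64(257), array([171, 170, 166, 166, 165, 165, 170, 116]))
220 (np.int64(250), np.int64(257), array([171, 171, 170, 169, 168, 168, 172, 135]))
226 (np.int64(250), np.int64(257), array([170, 170, 169, 168, 167, 168, 171, 129]))
```

View pics/c_crop.png

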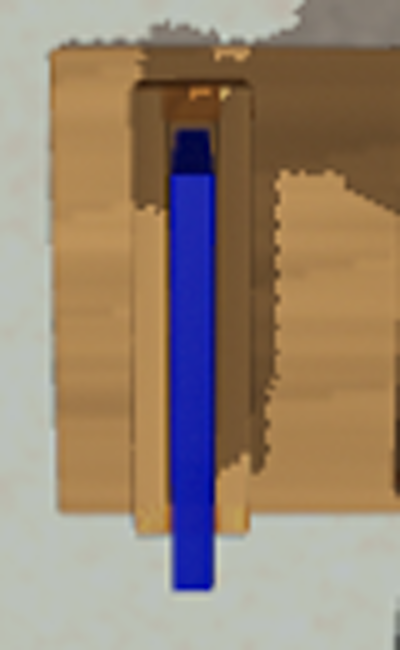

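```bash
python3 - <<'E'
from h import *
from mv import *
import pickle
p,o=pickle.load(open("w1.pkl","rb"))
a=fatz(p,(253.1,144.6),.112);b=fatz(p,(253.7,228),.112); print(a,b,np.linalg.norm(a-b),(a+b)/2, np.degrees(np.arctan2(*(b-a)[1::-1])))
P,R=pose(o); c=(a+b)/2
print("tool delta",R.T@(c-P), "tcp pix",fproj(p,[P[0],P[1],.112]))
# pad pixels vs prediction
for y in(-.021,.021): print(fproj(p,P+R@[0.011,y,0]))
E
```

```text
[0.43234586 0.21101454 0.112     ] [0.50703056 0.18626412 0.112     ] 0.07867901258872688 [0.46968821 0.19863933 0.112     ] -18.335129370936254
tool delta [ 0.13046734  0.00120724 -0.00030011] tcp pix [[252.053516   188.13681691]]
[[211.78758171 245.87921391]]
[[291.0918912  245.83541982]]
```

servo_tool(plan=[0.01,0.001,0,-0.3,0.02,0,0,0,0.025,0,0,0,0.025,0,0,0,0.025,0,0,0,0.025,0,0,0,0.02,0,0,0,0.01,0,0,0,0.005,0,0,0,0,0,0,0])

```text
time: 5.57
eef_pos: [0.4708, 0.1956, 0.0763]
tcp_rot: [-2.559, 1.569, -2.886]
contact_force: [0.3, 1.6, 0.4]
width: 0.0429
```

```bash
python3 - <<'E'
from plant import *
from mv import *
from h import *
p=grab_frame("wrist"); o=get_obs(); info(o); cv2.imwrite("pics/d_wrist.png",p["color"][:,:,::-1])
E
```

```text
t 5.62 p [0.4713 0.1962 0.0774] x [-1.e-04  1.e-04 -1.e+00] yang 71.32 F [-0.3 -0.2  0. ] w 0.0427 q [ 0.17  0.39 -0.75  1.86  0.31  1.01  0.54]
```

View pics/d_wrist.png

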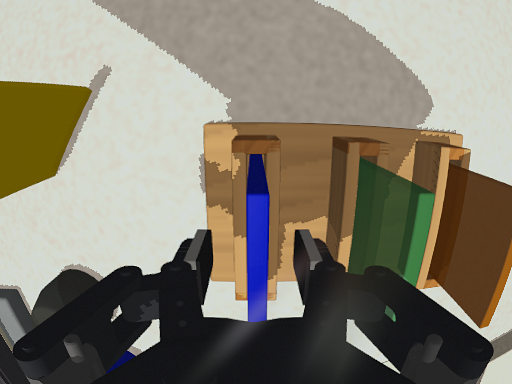

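servo_tool(plan=[0,0.001,-0.001,0,0,0.001,-0.001,0,0,0,0,0,0,0,0,0,0,0,0,0,0,0,0,0,0,0,0,0,0,0,0,0,0,0,0,0,0,0,0,0])

```text
time: 6.45
eef_pos: [0.4696, 0.1991, 0.0773]
tcp_rot: [2.485, 1.571, 2.16]
contact_force: [-0.1, 0.5, -0.1]
width: 0.0429
```

```bash
python3 - <<'E'
from plant import *
from mv import *
from h import *
p=grab_frame("wrist"); o=get_obs(); info(o); crop(p,180,150,150,160,4,"pics/e_wrist.png")
P,R=pose(o); print(R.T@(np.array([.4697,.1986,.077])-P))
a=fproj(p,P+R@[0.0,-.02,0])[0];b=fproj(p,P+R@[0.0,.02,0])[0];print(a,b)
c=p["color"].astype(int)
for r in (200,215,230,245): 
  k=np.where((c[r,:,2]>120)&(c[r,:,2]>2*c[r,:,0]))[0]; print(r,k.min(),k.max(), fatz(p,((k.min()+k.max())/2,r),.112))
E
```

```text
t 6.5 p [0.4696 0.1991 0.0773] x [-1.e-04  1.e-04 -1.e+00] yang 71.38 F [-0.5 -0.4  0.3] w 0.0422 q [ 0.16  0.39 -0.75  1.86  0.31  1.01  0.53]
[ 0.00030414 -0.00047111  0.00029896]
[211.01837988 255.10260267] [291.77832011 255.08419898]
200 239 259 [0.43218111 0.21120624 0.112     ]
215 238 259 [0.43721284 0.20930067 0.112     ]
230 239 259 [0.44254354 0.20765242 0.112     ]
245 239 259 [0.44804833 0.20576103 0.112     ]
```

View pics/e_wrist.png

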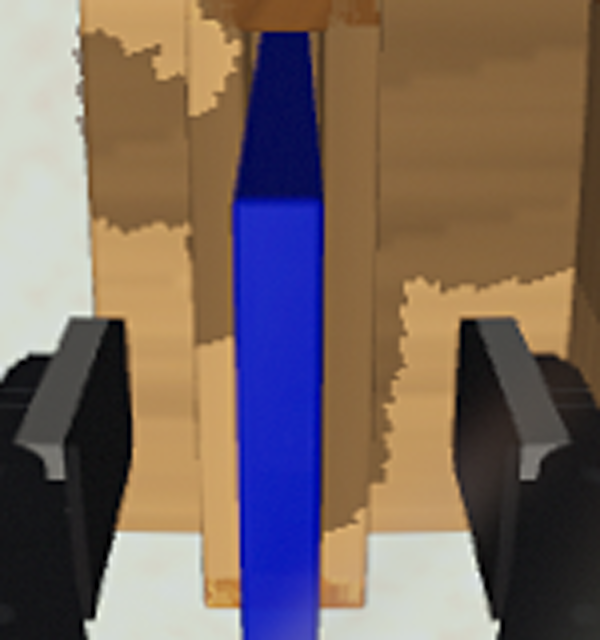

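servo_tool(plan=[0,-0.001,0,0,0,0,0,0,0,0,0,0,0,0,0,0,0,0,0,0,0,0,0,0,0,0,0,0,0,0,0,0,0,0,0,0,0,0,0,0], hand=1)

```text
time: 7.33
eef_pos: [0.4693, 0.1982, 0.0774]
tcp_rot: [0.655, 1.571, 0.33]
contact_force: [0.9, -0.7, 2.2]
width: 0.0074
```

```bash
python3 - <<'E'
from plant import *
from mv import *
info(get_obs())
E
```

```text
t 7.33 p [0.4693 0.1982 0.0774] x [ 2.e-04  1.e-04 -1.e+00] yang 71.38 F [ 0.9 -0.7  2.2] w 0.0074 q [ 0.17  0.39 -0.75  1.86  0.31  1.01  0.53]
```

servo_tool(plan=[-0.004,0,0,0,-0.008,0,0,0,-0.013,0,0,0,-0.02,0,0,0,-0.025,0,0,0,-0.025,0,0,0,-0.025,0,0,0,-0.025,0,0,0,-0.015,0,0,0,-0.006,0,0,0])

```text
time: 8.17
eef_pos: [0.4699, 0.199, 0.2464]
tcp_rot: [0.625, 1.567, 0.301]
contact_force: [0.3, -0.6, -1.9]
width: 0.0072
```

```bash
python3 - <<'E'
from plant import *
from arc import *
from h import *
w=grab_frame("wrist"); t=grab_frame("top");cv2.imwrite("pics/f_wrist.png",w["color"][:,:,::-1]);cv2.imwrite("pics/f_top.png",t["color"][:,:,::-1])
o=get_obs();info(o);p,R=pose(o)
arc(p,R,[.554,-.1555,.245],79.8,20)
E
```

```text
t 8.27 p [0.4696 0.1985 0.2444] x [ 1.9e-03  5.0e-04 -1.0e+00] yang 71.39 F [-0.3 -0.8 -2.7] w 0.0072 q [ 0.24  0.21 -0.81  1.65  0.16  1.34  0.66]
[-0.0, -0.003, 0.003, 0.0, -0.0, -0.005, 0.007, 0.0, -0.0, -0.009, 0.01, -0.5, -0.0, -0.012, 0.014, -0.5, -0.0, -0.015, 0.015, -0.5, -0.0, -0.017, 0.015, -0.5, -0.0, -0.017, 0.015, -0.5, -0.0, -0.019, 0.013, -0.5, -0.0, -0.019, 0.013, -0.5, -0.0, -0.02, 0.011, -0.5] 10
[-0.0, -0.021, 0.011, -0.5, -0.0, -0.021, 0.009, -0.5, -0.0, -0.022, 0.009, -0.5, -0.0, -0.023, 0.007, -0.5, -0.0, -0.023, 0.007, -0.5, -0.001, -0.024, 0.005, -0.5, 0.0, -0.019, 0.003, -0.5, 0.0, -0.014, 0.002, -0.5, 0.0, -0.01, 0.001, 0.0, 0.0, -0.005, 0.0, 0.0] 10
end [ 0.5537 -0.1555  0.2453] yang 79.39
```

View pics/f_wrist.png

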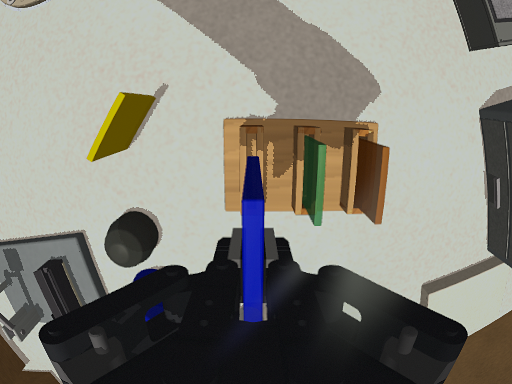

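View pics/f_top.png

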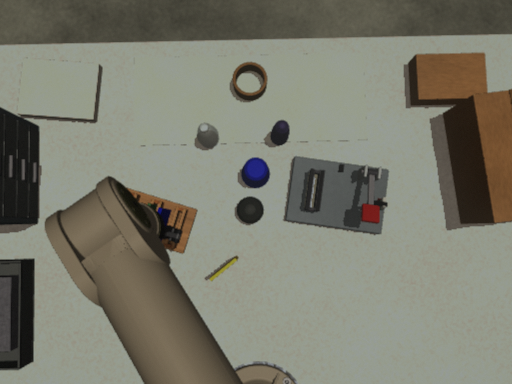

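servo_tool(plan=[0,-0.003,0.003,0,0,-0.005,0.007,0,0,-0.009,0.01,-0.5,0,-0.012,0.014,-0.5,0,-0.015,0.015,-0.5,0,-0.017,0.015,-0.5,0,-0.017,0.015,-0.5,0,-0.019,0.013,-0.5,0,-0.019,0.013,-0.5,0,-0.02,0.011,-0.5])

```text
time: 9.1
eef_pos: [0.541, 0.0317, 0.2417]
tcp_rot: [-2.913, 1.568, 3.115]
contact_force: [-0.4, -0.7, -2.0]
width: 0.0075
```

servo_tool(plan=[0,-0.021,0.011,-0.5,0,-0.021,0.009,-0.5,0,-0.022,0.009,-0.5,0,-0.023,0.007,-0.5,0,-0.023,0.007,-0.5,0,-0.018,0.005,-0.5,0,-0.01,0.003,-0.5,0,-0.005,0.002,-0.5,0,0,0,-0.5,0,0,0,0])

```text
time: 9.93
eef_pos: [0.5597, -0.1171, 0.2424]
tcp_rot: [2.684, 1.569, 2.508]
contact_force: [-0.2, 0.5, -2.3]
width: 0.0073
```

```bash
python3 - <<'E'
from plant import *
from arc import *
from h import *
import pickle
w=grab_frame("wrist"); o=get_obs();info(o); pickle.dump((w,o),open("w2.pkl","wb"))
cv2.imwrite("pics/g_wrist.png",w["color"][:,:,::-1])
R=Rz(-.1776)
for P in ([.044,.065,.03],[-.044,.065,.03],[-.044,.081,.07],[-.044,.049,.07],[.044,.081,.07],[.044,.049,.07],[-.085,.125,.025],[-.085,-.125,.025]): print(P,fproj(w,np.array(P)@R.T+[.5424,-.2197,0]).round(1))
E
```

```text
t 9.98 p [ 0.5598 -0.1163  0.2427] x [-9.e-04  1.e-03 -1.e+00] yang 79.96 F [-1.3  0.9 -1.2] w 0.0075 q [ 0.65  0.33 -0.64  1.5   0.2   1.38  1.39]
[0.044, 0.065, 0.03] [[220.1 206.8]]
[-0.044, 0.065, 0.03] [[218.3 134.2]]
[-0.044, 0.081, 0.07] [[229.4 136.9]]
[-0.044, 0.049, 0.07] [[198.5 137.4]]
[0.044, 0.081, 0.07] [[230.9 218.4]]
[0.044, 0.049, 0.07] [[201.9 218.2]]
[-0.085, 0.125, 0.025] [[270.3  98.7]]
[-0.085, -0.125, 0.025] [[ 76.7 109.6]]
```

View pics/g_wrist.png

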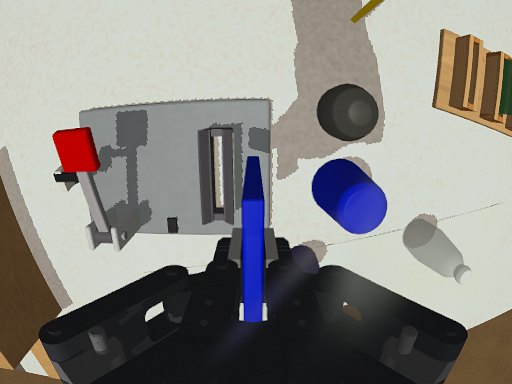

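```bash
python3 - <<'E'
from h import *
import pickle
w,o=pickle.load(open("w2.pkl","rb")); crop(w,185,90,100,145,4,"pics/g_crop.png"); crop(w,60,85,130,170,4,"pics/g_crop2.png")
E
```

```text
(no output)
```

View pics/g_crop.png

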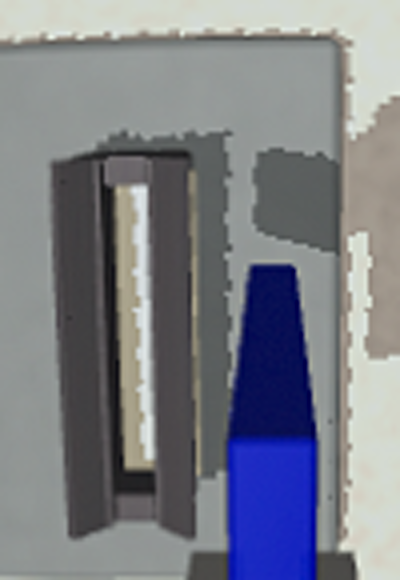

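View pics/g_crop2.png

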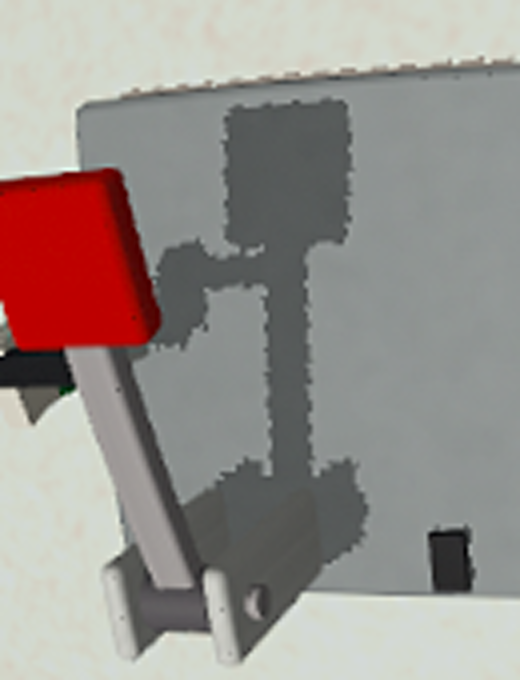

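```bash
python3 - <<'E'
from h import *
from mv import *
import pickle
w,o=pickle.load(open("w2.pkl","rb"))
px=lambda c:(np.array(c,float)+.5)/4-.5+np.array([185,90])
q=px([(52,160),(192,152),(195,537),(70,538)])
# direct back-projection
W=[fatz(w,a,.07) for a in q]; 
for a in W: print(a.round(4))
W=np.array(W); print("centre",W.mean(0), "len",np.linalg.norm((W[0]+W[1]-W[2]-W[3])/2),"width",np.linalg.norm((W[0]+W[3]-W[1]-W[2])/2))
d=(W[2]+W[3]-W[0]-W[1]); print("yaw",np.degrees(np.arctan2(d[1],d[0])))
s=px([(132,183),(140,470)]); S=np.array([fatz(w,a,.03) for a in s]); print("strip",S.mean(0),np.linalg.norm(S[0]-S[1]),np.degrees(np.arctan2(*(S[1]-S[0])[1::-1])))
print("basecorner",fatz(w,px([(338,40)])[0],.025), "pred",np.array([-.085,.125,.025])@Rz(-.1776).T+[.5424,-.2197,0])
P,R=pose(o)
# plate top face end in hand: z= P.z+.035
e=fatz(w,px([(272,438)])[0],P[2]+.035); b=fatz(w,px([(272,265)])[0],P[2]-.065); print("plate -x end top/bottom in tool",R.T@(e-P),R.T@(b-P))
c=W.mean(0); print("tool delta to lip centre",R.T@(c-P))
E
```

```text
[ 0.4996 -0.163   0.07  ]
[ 0.5046 -0.1272  0.07  ]
[ 0.6068 -0.1463  0.07  ]
[ 0.6013 -0.1806  0.07  ]
centre [ 0.55309418 -0.15428262  0.07      ] len 0.10356201983540571 width 0.03542218319653165
yaw -10.238582552081166
strip [ 0.55464626 -0.15656732  0.03      ] 0.08703124822971964 -10.049410747854173
basecorner [ 0.48162186 -0.0831389   0.025     ] pred [ 0.48082048 -0.08164942  0.025     ]
plate -x end top/bottom in tool [-3.49592692e-02  1.40633146e-05 -3.96234094e-02] [ 0.06504027 -0.00010131 -0.03918713]
tool delta to lip centre [ 0.17271252 -0.03869902  0.00019743]
```

servo_tool(plan=[0,-0.005,0,0,0,-0.01,0,0,0,-0.012,0.001,0,0.005,-0.008,0,0,0.015,-0.004,0,0,0.02,0,0,0,0.02,0,0,0,0.02,0,0,0,0.01,0,0,0,0.003,0,0,0])

```text
time: 10.82
eef_pos: [0.5526, -0.1568, 0.1479]
tcp_rot: [3.064, 1.567, 2.886]
contact_force: [-0.3, -0.4, -2.0]
width: 0.0076
```

```bash
python3 - <<'E'
from plant import *
from h import *
from mv import *
w=grab_frame("wrist"); o=get_obs();info(o)
P,R=pose(o); print("delta",R.T@(np.array([.5537,-.1552,.15])-P))
cv2.imwrite("pics/i_wrist.png",w["color"][:,:,::-1]); crop(w,190,90,140,140,5,"pics/i_crop.png")
E
```

```text
t 10.87 p [ 0.5531 -0.1566  0.1488] x [-2.5e-03  8.0e-04 -1.0e+00] yang 79.84 F [-0.3 -0.3 -2.8] w 0.0074 q [ 0.69  0.41 -0.6   1.62  0.24  1.2   1.43]
delta [-0.00119836  0.00145741  0.00031994]
```

View pics/i_crop.png

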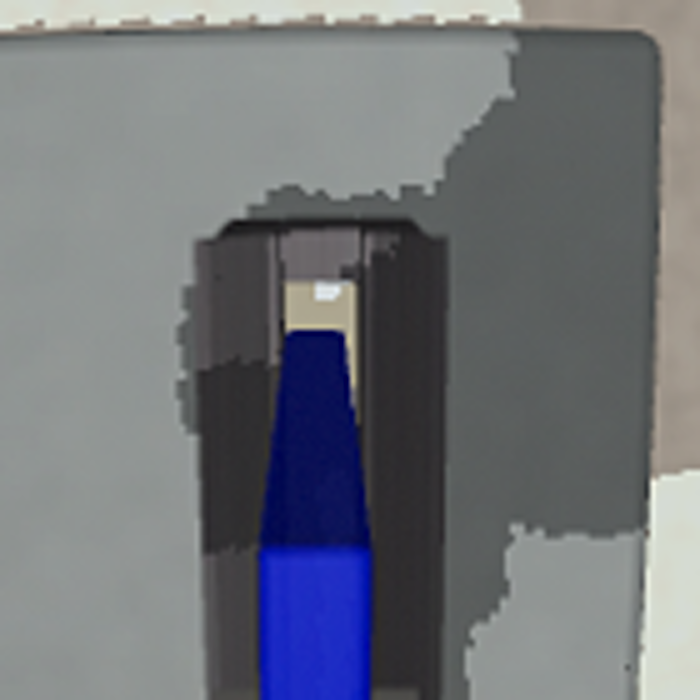

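servo_tool(plan=[0,0.001,0,0,0,0,0,0,0.005,0,0,0,0.007,0,0,0,0.007,0,0,0,0.007,0,0,0,0.007,0,0,0,0.005,0,0,0,0.003,0,0,0,0,0,0,0])

```text
time: 11.7
eef_pos: [0.5537, -0.1549, 0.1083]
tcp_rot: [2.9, 1.569, 2.724]
contact_force: [-0.3, -0.0, -2.7]
width: 0.0069
```

```bash
python3 - <<'E'
from plant import *
from h import *
from mv import *
w=grab_frame("wrist"); o=get_obs();info(o)
P,R=pose(o); print("delta",R.T@(np.array([.5537,-.1552,.095])-P))
crop(w,190,90,140,140,5,"pics/j_crop.png")
E
```

```text
t 11.75 p [ 0.5541 -0.1549  0.1089] x [-6.e-04  4.e-04 -1.e+00] yang 79.88 F [ 0.4 -0.7 -2.4] w 0.0073 q [ 0.68  0.44 -0.59  1.66  0.27  1.12  1.41]
delta [ 0.01391635 -0.00034326 -0.00029555]
```

View pics/j_crop.png

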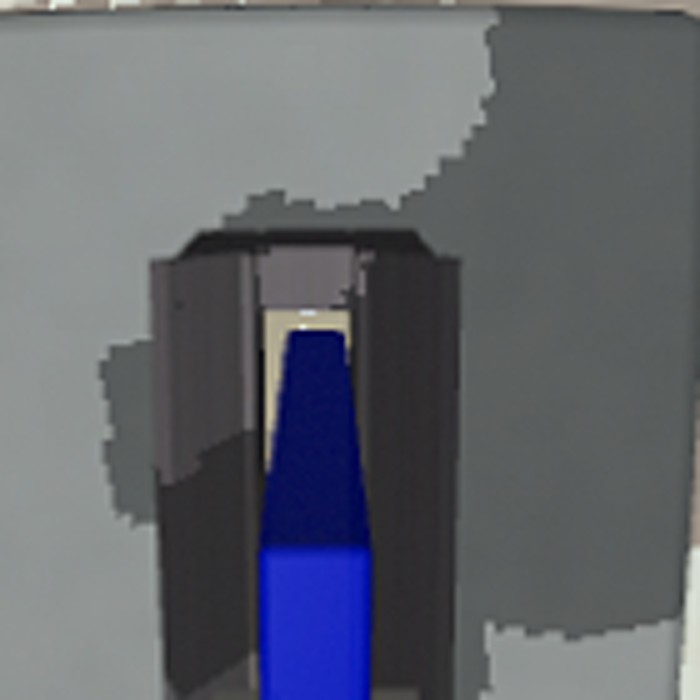

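servo_tool(plan=[0,-0.001,0,0,0,0,0,0,0,0,0,0,0.003,0,0,0,0.003,0,0,0,0.003,0,0,0,0.001,0,0,0,0.001,0,0,0,0,0,0,0,0,0,0,0])

```text
time: 12.58
eef_pos: [0.5541, -0.1559, 0.0983]
tcp_rot: [2.161, 1.571, 1.984]
contact_force: [-0.5, 0.5, -2.1]
width: 0.0073
```

```bash
python3 - <<'E'
from plant import *
from h import *
from mv import *
w=grab_frame("wrist"); o=get_obs();info(o)
crop(w,190,90,140,140,5,"pics/k_crop.png")
E
```

```text
t 12.63 p [ 0.5541 -0.1559  0.0984] x [ 1.e-04  1.e-04 -1.e+00] yang 79.88 F [ 0.   0.8 -1.6] w 0.0069 q [ 0.67  0.46 -0.59  1.67  0.28  1.1   1.4 ]
```

View pics/k_crop.png

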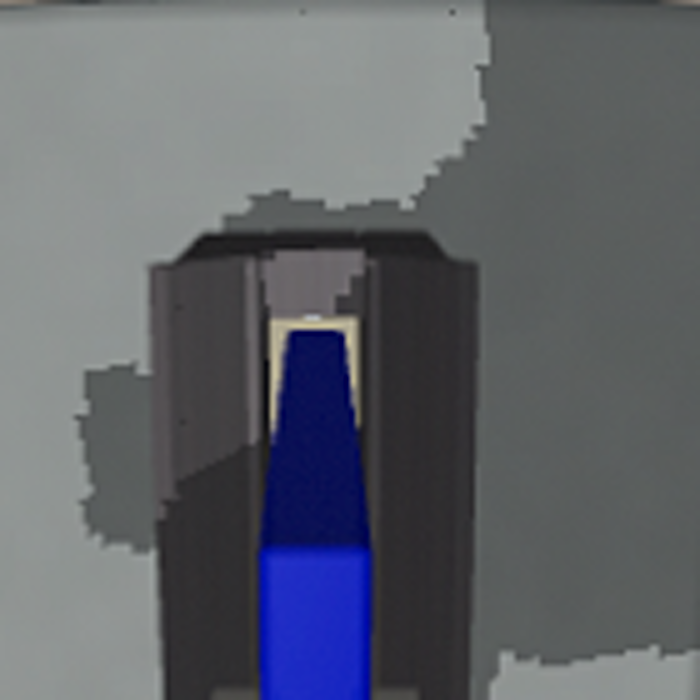

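servo_tool(plan=[0.001,0,0,0,0.001,0,0,0,0.0005,0,0,0,0.0005,0,0,0,0.0005,0,0,0,0,0,0,0,0,0,0,0,0,0,0,0,0,0,0,0,0,0,0,0])

```text
time: 13.47
eef_pos: [0.5541, -0.1559, 0.0954]
tcp_rot: [-0.863, 1.571, -1.04]
contact_force: [-3.5, -0.2, 5.7]
width: 0.0073
```

servo_tool(plan=[0,0,0,0,0,0,0,0,0,0,0,0,0,0,0,0,0,0,0,0,0,0,0,0,0,0,0,0,0,0,0,0,0,0,0,0,0,0,0,0], hand=0)

```text
time: 14.3
eef_pos: [0.5541, -0.156, 0.0948]
tcp_rot: [1.459, 1.571, 1.282]
contact_force: [1.0, 0.0, 0.6]
width: 0.0428
```

```bash
python3 - <<'E'
from plant import *
from h import *
from mv import *
w=grab_frame("wrist"); o=get_obs();info(o)
cv2.imwrite("pics/l_wrist.png",w["color"][:,:,::-1])
E
```

```text
t 14.35 p [ 0.5541 -0.156   0.0948] x [ 0.e+00  1.e-04 -1.e+00] yang 79.88 F [-0.2  0.6 -0.3] w 0.043 q [ 0.67  0.46 -0.58  1.68  0.28  1.09  1.4 ]
```

View pics/l_wrist.png

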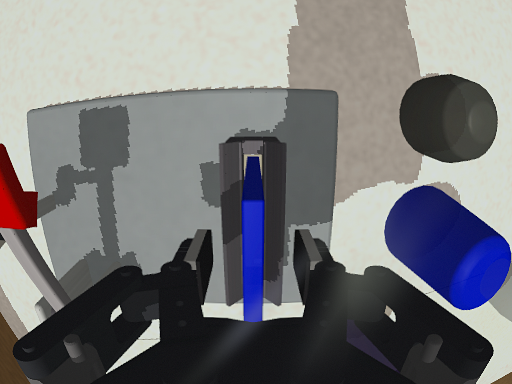

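servo_tool(plan=[-0.004,0,0,0,-0.008,0,0,0,-0.013,0,0,0,-0.018,0,0,0,-0.02,0,0,0,-0.02,0,0,0,-0.02,0,0,0,-0.01,0,0,0,-0.005,0,0,0,-0.002,0,0,0])

```text
time: 15.18
eef_pos: [0.5544, -0.156, 0.216]
tcp_rot: [-0.181, 1.569, -0.357]
contact_force: [1.5, -0.0, -0.4]
width: 0.0428
```

```bash
python3 - <<'E'
from plant import *
from h import *
from arc import *
w=grab_frame("wrist"); s=grab_frame("scene"); o=get_obs();info(o)
cv2.imwrite("pics/m_wrist.png",w["color"][:,:,::-1]); crop(s,100,130,250,160,3,"pics/m_scene.png")
for z,y,n in ((.13,.004,"top+"),(.13,-.004,"top-")):
  for x in(-.04,.04): print(n,x,fproj(w,np.array([x,y+.065,z])@Rz(-.1776).T+[.5423,-.2196,0]).round(1))
p,R=pose(o)
for g in ([.4855,-.2755,.20],): print("d",R.T@(np.array(g)-p))
E
```

```text
t 15.28 p [ 0.5538 -0.156   0.2144] x [-5.e-04  2.e-04 -1.e+00] yang 79.88 F [-0.6 -0.1 -0.5] w 0.0427 q [ 0.7   0.35 -0.62  1.53  0.21  1.32  1.46]
top+ -0.04 [[257.7 149.3]]
top+ 0.04 [[257.2 248.7]]
top- -0.04 [[246.7 149.3]]
top- 0.04 [[247.4 248.7]]
d [ 0.01446464 -0.12965006 -0.04626309]
```

View pics/m_wrist.png

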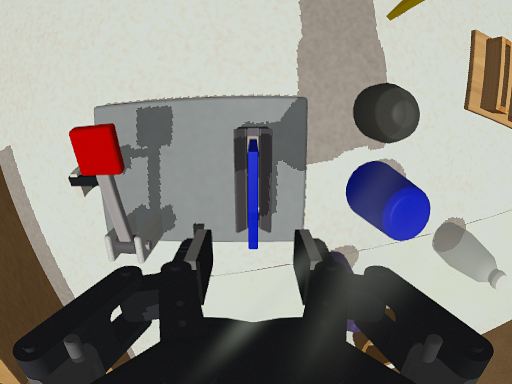

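View pics/m_scene.png

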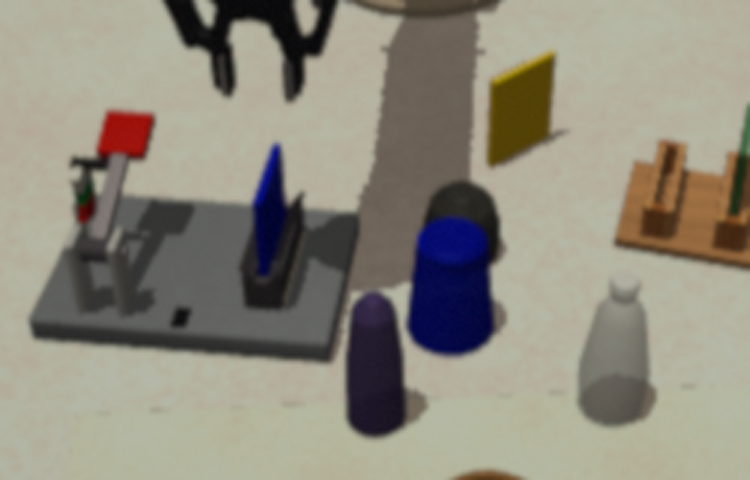

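servo_tool(plan=[0,-0.005,-0.002,0,0,-0.01,-0.003,0,0,-0.015,-0.006,0,0,-0.02,-0.007,0,0,-0.02,-0.007,0,0,-0.02,-0.007,0,0,-0.02,-0.007,0,0,-0.012,-0.004,0,0,-0.006,-0.002,0,0,-0.002,-0.001,0], hand=1)

```text
time: 16.12
eef_pos: [0.485, -0.2772, 0.2143]
tcp_rot: [2.9, 1.57, 2.721]
contact_force: [-0.4, 0.5, 0.1]
width: 0.0002
```

```bash
python3 - <<'E'
from plant import *
from h import *
from arc import *
w=grab_frame("wrist"); o=get_obs();info(o)
cv2.imwrite("pics/n_wrist.png",w["color"][:,:,::-1])
p,R=pose(o); print("d",R.T@(np.array([.4855,-.2755,.16])-p))
print("pad px pred",fproj(w,[.4905,-.2765,.129]),"below tcp",fproj(w,[p[0],p[1],.129]), [(d["pixel"],round(d["conf"],2)) for d in tip_of(w,"lever_pad")])
c=w["color"].astype(int); m=(c[:,:,0]>120)&(c[:,:,1]<50)&(c[:,:,2]<50); m=m.astype(np.uint8)
k,l,st,ce=cv2.connectedComponentsWithStats(m); i=1+st[1:,4].argmax(); print(st[i],ce[i])
E
```

```text
t 16.17 p [ 0.4854 -0.2765  0.2145] x [-4.e-04  5.e-04 -1.e+00] yang 79.82 F [ 0.3  0.1 -0.4] w -0.0002 q [ 0.91  0.31 -0.56  1.58  0.17  1.31  1.72]
d [ 5.44700494e-02  9.31203225e-04 -7.66358301e-05]
pad px pred [[254.0729527  209.53697606]] below tcp [[252.94476954 203.33860466]] [([255.9, 209.0], 0.91)]
[ 227  196   54   35 1423] [252.36893886 214.44834856]
```

View pics/n_wrist.png

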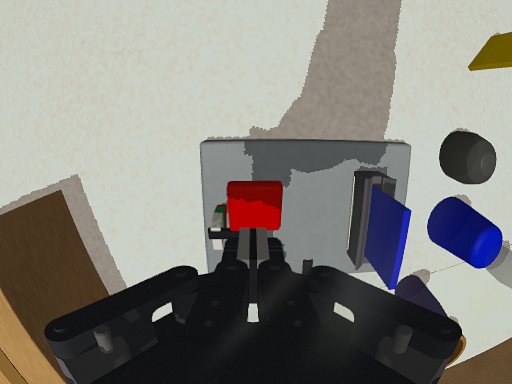

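servo_tool(plan=[0.003,0.001,0,0,0.008,0,0,0,0.012,0,0,0,0.012,0,0,0,0.012,0,0,0,0.009,0,0,0,0.005,0,0,0,0.002,0,0,0,0,0,0,0,0,0,0,0])

```text
time: 17.05
eef_pos: [0.4864, -0.275, 0.1521]
tcp_rot: [-0.056, 1.57, -0.233]
contact_force: [-1.0, 0.6, 0.8]
width: -0.0001
```

```bash
python3 - <<'E'
from plant import *
from h import *
from arc import *
w=grab_frame("wrist"); o=get_obs();info(o)
crop(w,170,150,160,130,5,"pics/o_crop.png")
E
```

```text
t 17.1 p [ 0.4865 -0.2751  0.1524] x [ 9.e-04 -4.e-04 -1.e+00] yang 79.88 F [ 0.2  0.1 -0.3] w -0.0001 q [ 0.9   0.35 -0.55  1.66  0.2   1.18  1.7 ]
```

View pics/o_crop.png

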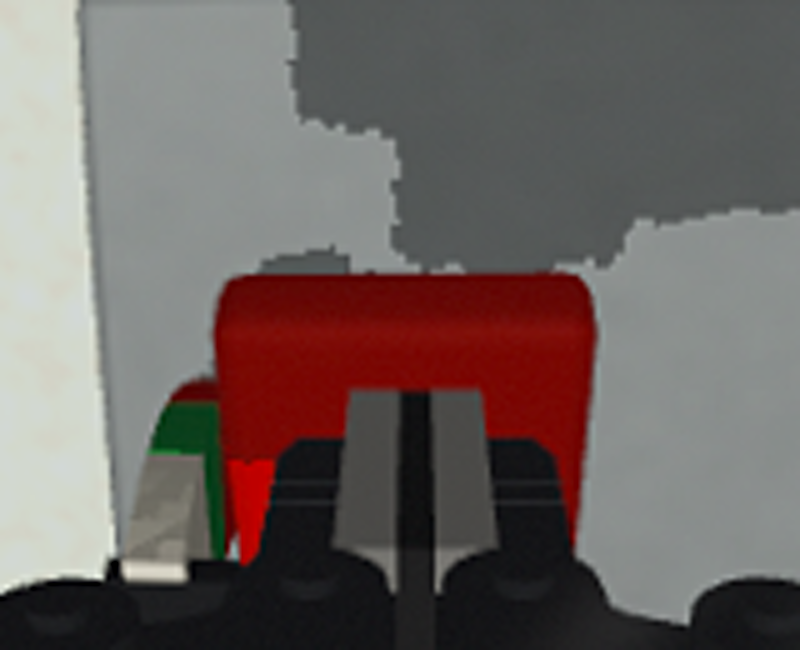

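servo_tool(plan=[0.003,0,0,0,0.004,0,0,0,0.005,0,0,0,0.005,0,0,0,0.005,0,0,0,0.004,0,0,0,0.003,0,0,0,0.001,0,0,0,0,0,0,0,0,0,0,0])

```text
time: 17.93
eef_pos: [0.4858, -0.2749, 0.1216]
tcp_rot: [3.068, 1.57, 2.892]
contact_force: [-3.6, 0.1, 5.5]
width: 0.0001
```

```bash
python3 - <<'E'
from plant import *
from h import *
from arc import *
w=grab_frame("wrist"); s=grab_frame("scene");o=get_obs();info(o)
crop(w,170,150,160,130,4,"pics/p_crop.png");crop(s,100,145,100,90,6,"pics/p_s.png")
E
```

```text
t 18.03 p [ 0.4858 -0.275   0.1217] x [-6.e-04  1.e-04 -1.e+00] yang 79.87 F [-3.1  0.5  5.1] w -0.0002 q [ 0.89  0.38 -0.54  1.7   0.22  1.12  1.68]
```

View pics/p_crop.png

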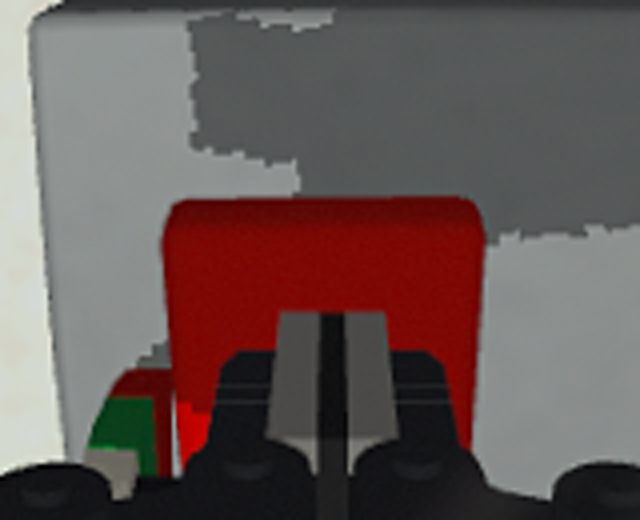

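View pics/p_s.png

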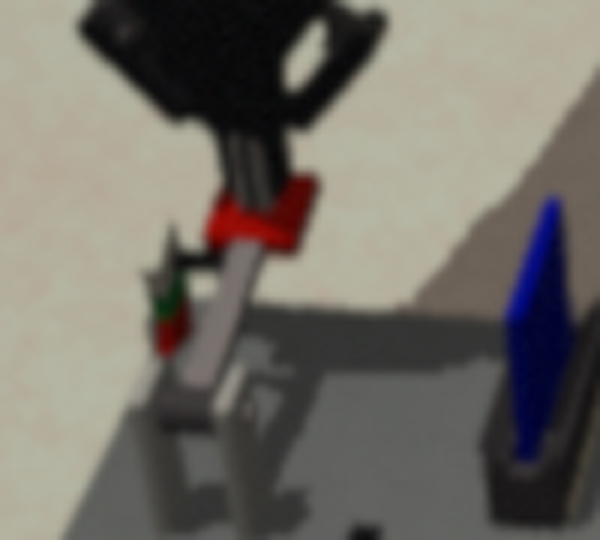

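servo_tool(plan=[0.002,0,0,0,0.003,0,0,0,0.003,0,0,0,0.003,0,0,0,0.003,0,0,0,0.002,0,0,0,0.001,0,0,0,0,0,0,0,0,0,0,0,0,0,0,0])

```text
time: 18.87
eef_pos: [0.4852, -0.2749, 0.1046]
tcp_rot: [3.136, 1.569, 2.959]
contact_force: [-5.1, 1.2, 7.6]
width: -0.0
```

```bash
python3 - <<'E'
from plant import *
from h import *
from arc import *
w=grab_frame("wrist"); s=grab_frame("scene");o=get_obs();info(o)
crop(w,170,150,160,130,4,"pics/q_crop.png");crop(s,100,145,100,90,6,"pics/q_s.png")
# predicted pad far top edge for lever angles
for th in (0.25,.3,.35,.4,.45):
    a=np.radians(20)-th*1.0
    c,sn=np.cos(a),np.sin(a); L=.132
    P=[[.06-L*c+.0068*sn,-.065+y,.085+L*sn+.0068*c] for y in(-.021,.021)]
    W=np.array(P)@Rz(-.1776).T+[.5423,-.2196,0]
    print(th,"wrist crop",((fproj(w,W)-[170,150])*4).round(0).tolist(),"scene crop",((proj(s,W)-[100,145])*6).round(0).tolist())
E
```

```text
t 18.97 p [ 0.4852 -0.2749  0.1046] x [-1.9e-03  3.0e-04 -1.0e+00] yang 79.86 F [-6.3  0.8  7.1] w -0.0001 q [ 0.89  0.4  -0.54  1.72  0.23  1.09  1.67]
0.25 wrist crop [[140.0, 236.0], [500.0, 236.0]] scene crop [[225.0, 172.0], [320.0, 179.0]]
0.3 wrist crop [[148.0, 212.0], [493.0, 212.0]] scene crop [[228.0, 183.0], [322.0, 190.0]]
0.35 wrist crop [[155.0, 193.0], [487.0, 192.0]] scene crop [[230.0, 194.0], [324.0, 202.0]]
0.4 wrist crop [[162.0, 177.0], [481.0, 177.0]] scene crop [[233.0, 206.0], [326.0, 213.0]]
0.45 wrist crop [[169.0, 165.0], [475.0, 165.0]] scene crop [[234.0, 218.0], [328.0, 226.0]]
```

View pics/q_crop.png

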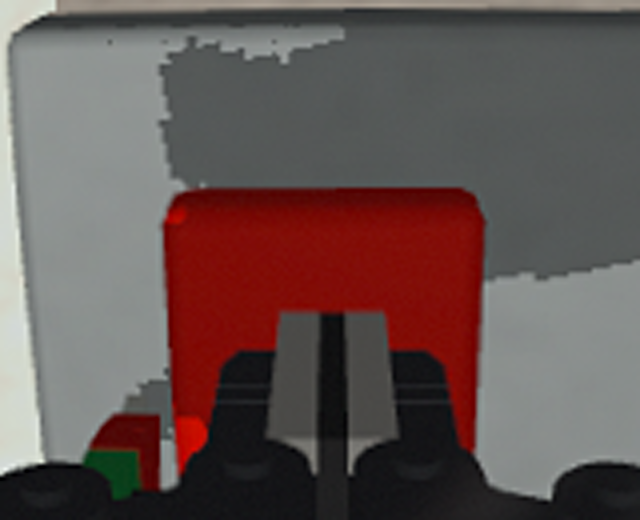

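View pics/q_s.png

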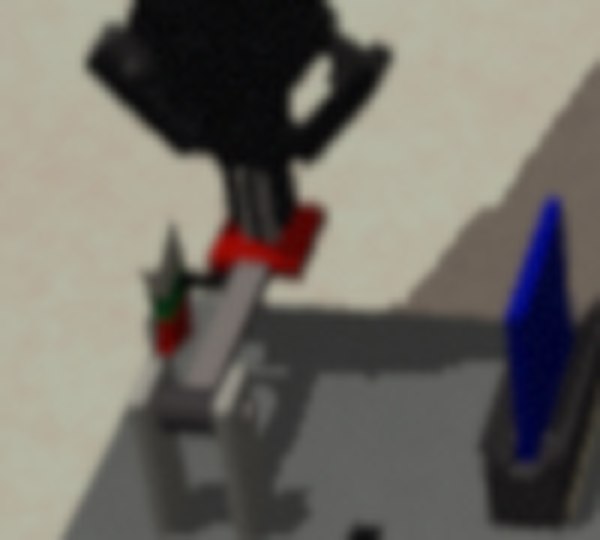

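```bash
python3 - <<'E'
from plant import *
from h import *
import pickle
t,s0=pickle.load(open("ts.pkl","rb"))
s=grab_frame("scene")
a=[cv2.resize(np.ascontiguousarray(x["color"][170:215,112:147,::-1]),None,fx=11,fy=11,interpolation=cv2.INTER_CUBIC) for x in (s0,s)]
cv2.imwrite("pics/r.png",np.hstack(a))
E
```

```text
(no output)
```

View pics/r.png

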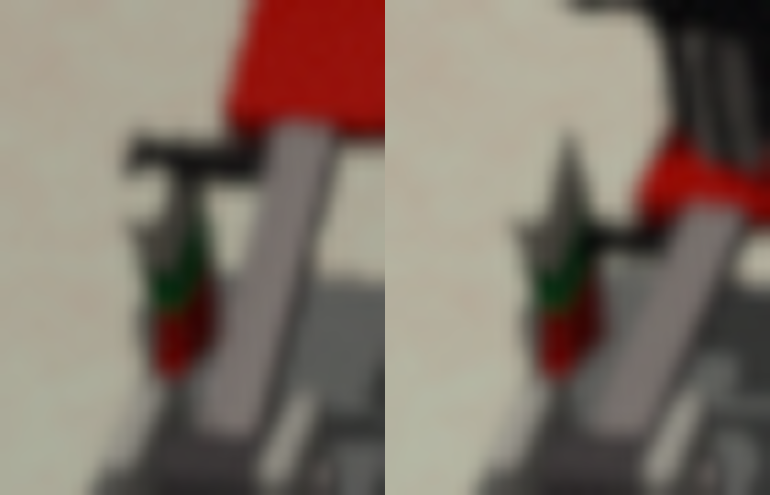

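servo_tool(plan=[0.001,0,0,0,0,0,0,0,0,0,0,0,0,0,0,0,0,0,0,0,0,0,0,0,0,0,0,0,0,0,0,0,0,0,0,0,0,0,0,0])

```text
time: 19.85
eef_pos: [0.4853, -0.2749, 0.1037]
tcp_rot: [-3.108, 1.569, 2.998]
contact_force: [-5.8, 1.3, 9.0]
width: 0.0002
```

```bash
python3 - <<'E'
from plant import *
from h import *
from arc import *
t=grab_frame("top"); s=grab_frame("scene");o=get_obs();info(o)
cv2.imwrite("pics/s_top.png",t["color"][:,:,::-1]);crop(s,90,120,300,190,2.6,"pics/s_scene.png")
E
```

```text
t 19.95 p [ 0.4853 -0.2749  0.1037] x [-1.6e-03  2.0e-04 -1.0e+00] yang 79.86 F [-5.   0.9  7.6] w -0.0002 q [ 0.89  0.4  -0.54  1.72  0.23  1.09  1.67]
```

View pics/s_top.png

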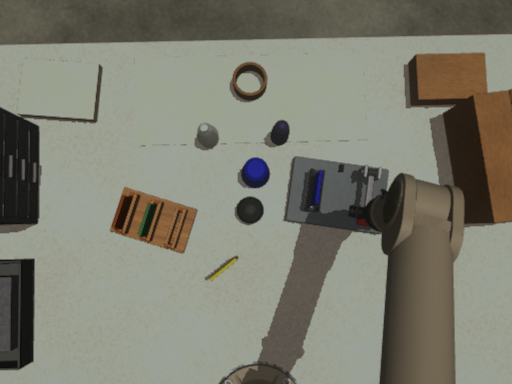

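View pics/s_scene.png

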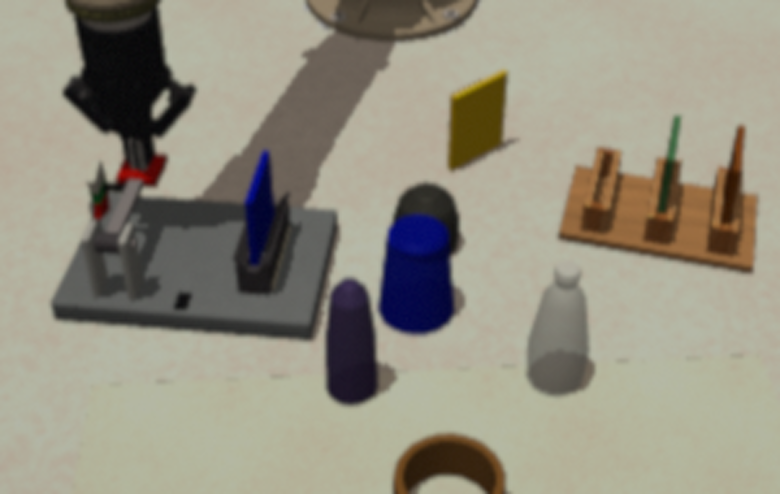

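```bash
python3 -c "
from plant import *
print(job_done())"
```

```text
the job is handed in; nothing more can be done
None
```

I moved the blue plate from the rack into the stand's slot, let go of it, and handed the job in while holding the lever level. It was handed in at about 20 s of the 54 s allowed.

**Plate:** I lifted it straight out and lowered it into the slot until it touched the floor with about 7 N, then released it. Its top edge then sat in the wrist picture where a fully seated plate should be.

**Lever:** The shut fingers hold the pad with the tool point at z = 0.1037 m, which puts the fingertips about 1 mm above the level height. The upward force is about 8 to 9 N, against the 8 N expected at level. I estimate the lever angle at about 0.34 rad.

**Surroundings:** The last overhead and scene pictures show the green and amber plates and all four glasses where they stood.

**Checks that were less certain:**
- The cameras disagreed by about 3 to 5 mm on the rack and stand positions. I settled that with close wrist pictures before grasping and inserting.
- Before the last 1 mm of pressing, the wrist view read the lever at about 0.30 to 0.35 rad, and the scene view at about 0.345 after correcting its offset.
- The gauge strip partly hides the pointer in the scene view. It appeared to be in the middle of the green.
- I could not see the light itself come on in any picture.

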